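Park the fuse holder's squeeze-and-turn cap

ROBOT

A 6-joint arm with a two-finger parallel gripper is mounted at the origin on the work surface. World frame = base frame: x ahead of the robot, y to its left, z up, the work surface at z = 0. Lengths are in mm, angles in rad, forces in N, time in s.
With the tool pointing down it reaches from about 400 to 825 mm from the base axis. Payload 7 kg.
Tool frame: the origin (TCP) lies on the centre line of the jaws, within the pads' length; the fingertips stand 22 mm ahead of it and the grasp point (between the pads) lies 3 mm ahead of it (tips_ahead is the distance from the TCP to the fingertips, in mm); z points along the fingers, y is the direction in which the jaws open and shut (so a half turn about z gives the same grasp; the last joint's range is limited). The gripper opens to 88 mm and grips with 3 to 60 N. Pads are 19 mm wide; open, the fingers measure 130 mm over their backs; the gripper's body (78 mm by 193 mm) begins 47 mm behind the grasp point.
Start: joints at [1.51, 0.359, 0.012, 0, -1.224, -0.288], TCP at [230.703, 634.328, 248.561] pointing down, gripper open.
Joint ranges: [-3.07, 3.07], [-1.43, 2.12], [-1.02, 1.25], [-3.03, 1.67], [-3.05, -0], [-3.03, 3.03]. Speed limits (rad/s): [2.39, 2.39, 3.01, 3.14, 3.14, 3.14].

INTERFACE

Orientations are given as a unit quaternion [w, x, y, z].
In Python, from plant import * gives the robot as it stands. The module is installed in compiled form; this text tells all that it offers.
- The arm moves only by the tool carry_out, never from a script. Its argument "moves" is a list that holds one entry, the list of rows, each a list of 6 numbers: the shift along the tool's x, y, z in mm, then the turn, a rotation vector about the tool's x, y, z in rad. In form: [[[x, y, z, ax, ay, az], ...]]. A call has 1 to 20 rows; each row is the pose to reach, as a shift and turn from the pose commanded when the call began, along the tool's axes at that moment; what a row does not reach only later rows make up. A row lasts 1/10 s, in which the tool goes at most 50 mm and 8.59 degrees, less where a joint would pass 70% of its speed; a pose out of reach is approached as far as the arm can. A call with a gripper value outside its range is refused whole. "claw" is the opening, from 0 (shut) to 1 (fully open), set as the call begins (left out, the last holds). The fingers move at their own pace and stop on an object; "squeeze" is the grip in N (left out, the last holds). Time passes only in rows, so rows that repeat a pose let the fingers close. It gives the time, the measured TCP pose, the force and the opening at its end, in the units of the state.
- observe(): the state, without advancing time (a new reading comes with each control period).
- read_camera(name): name is "scene" or "top"; returns a dict with "pixels" (400x640x3 uint8, red, green, blue), "fx", "fy", "cx", "cy" (pixels), "R" (3x3) and "t" (3): a world point X has camera coordinates R X + t. Camera axes: x right, y down, z forward; pixel columns grow to the right and rows downward; lengths in mm; the calibration is good to about 2 mm. A picture is of the moment at which its call begins. There is no depth.
- job_done(): hands the job in, once; it reports no verdict.
The state is a dict: "t": time; "qpos": joint angles; "joint_vel": joint speeds; "joint_torque": joint torques, N m; "tcp_pos": TCP position; "ee_rot": TCP orientation; "wrist_force": force on the tool from outside, world axes, zero at the start; "torque": the same for the moment, N m; "gripper_width": opening from 0.0 (shut) to 1.0 (fully open).
Only numpy, scipy, OpenCV 4.12 (cv2) and the standard library are available. Lean on these libraries where they do the work, as an engineer would, in place of code of your own. Each camera call takes 0.05 s, during which the arm holds its last target. There are 200 camera calls.

TASK

Take the black cap off the fuse holder in the box shelf: squeeze its two side tabs together and, keeping them squeezed, turn it clockwise (it undoes the opposite way from a normal cap), then draw it straight out. Set the fuse cap down, without dropping it, to stand upright in the upturned orange jar cap and let go of it. Leave the jar cap where it lies, and do not shift or knock over the other things in the shelf.

Things in the scene. Friction and masses are not known exactly. Their poses are not given: they have to be found in the camera images.
- fuse_cap: Loose black plastic cap, 80 g, 52 mm tall. Origin: centre of its flat underside; z out of its top along its axis; x through both tabs. A plug 22 mm across (z 0-14 mm) with two lugs at its foot along +-x (40 mm over the tips, 8 wide, 5 high), flange 36 mm across (z 14-17.5), core 25 mm across up to z 44.5, spring tabs beside the core on +-x. Once out it stands by itself on its underside.
- cap_grip (a point): Grasp point of the fuse cap: on its axis, 42 mm above its origin, level with the middle of the upper tabs; axes as the cap's. Squeeze along x. The tabs are flat, 20 mm wide along y, z 22-52 mm above the cap's origin; outer faces 48 mm apart when free, 36 mm fully squeezed. Keep fingertips at least 22 mm above the cap's origin, clear of the catches on the socket's face.
- tab_a (a joint): How far the fuse cap's tab on its +x side is pressed in: 0 free, 0.006 m fully in. It slides straight inwards along x against a spring, 2.4 N at first, 7.2 N fully in. While seated at the start, the feet of both tabs sit between catches and the cap can turn less than 5 degrees; with both tabs pressed in at least 5 mm it can be turned.
- tab_b (a joint): The same for the tab on the fuse cap's -x side.
- socket (a point): Centre of the 66 mm square sloping face of the fuse holder. z points out of the face along the cap's axis, leaning 32 degrees (0.56 rad) from vertical to the holder's low front; x up the slope, y level. Hole 25 mm square with two slots 15 mm wide reaching 22 mm from the centre along +-x, plate 8 mm thick. Two catches, 7 mm high, flank each tab 21 to 30 mm from the centre.
- socket_start (a point): Point on the socket's axis 14 mm below the face: the seated cap's origin is here. At the start the cap's x axis stands 65 degrees (1.13 rad) counterclockwise from the socket's x, seen from outside. Turned 65 degrees clockwise, tabs in line with the socket's x, its lugs meet the slots (good to 8 degrees) and it draws out along the axis, free after 16 mm; a stop blocks it some 10 degrees beyond.
- holder: The grey hard plastic fuse holder, fixed in the shelf. Origin: centre of its underside on the shelf floor; z up; the low front side of its slope faces its -x, roughly towards the robot. Foot 100 x 90 mm; the centre of the sloping face is 75 mm above the origin, the upper edge of the face 93 mm.
- jar_cap: Loose orange twist cap of the jar, lying upside down like a small dish on the shelf floor, 50 g. Origin: centre of its underside; z up. 84 mm across outside, 78 mm inside, 15 mm high; its inner floor is 3 mm above the origin.
- shelf: Shallow wooden box shelf, hung by two nails on two posts at its back, fixed. Origin on the table below its middle; x to its back, y along its length. 740 x 200 mm; its floor is 30 mm above the table, front rim 48 mm, back rim 58 mm, ends 93 mm, the two posts (behind its back at y = +-260 mm) 135 mm.
- lantern: Bystander: folded dark green LED lantern standing in the shelf near one end, 86 mm across, 90 mm high. Origin: centre of its underside.
- jar: Bystander: open orange plastic jar standing in the shelf near the other end, 80 mm across, 90 mm high. Origin: centre of its underside.
- egg_cup: Bystander: cream melamine egg cup in the middle of the shelf, 48 mm across, 55 mm high. Origin: centre of its underside.
- mirror: Bystander: small steel mirror on a foot in the middle of the shelf at the back, 64 mm wide, 84 mm high. Origin: centre of its underside.
Not all that is in view belongs to the job. There is more than one size of the jar_cap; the one meant has the size given above. Of the things shaped like the fuse_cap, the black one is meant.

How it is judged (in metres and radians):
On the way, in this order (a step that is already met when the one before it is completed fails the run):
1. the fuse cap, still seated, is turned clockwise until its tabs are in line with the slots (within 15 degrees) (z of fuse_cap in the frame of socket below -0.009 m and angle between the x axis of fuse_cap and the x axis of socket, either way round below 0.26 rad).
2. the fuse cap is out: its underside is more than 5 mm outside the socket's face, held by the fingers (z of fuse_cap in the frame of socket above 0.005 m and contact force between the fingers and fuse_cap above 0.5 N).
3. the fuse cap is lowered into the jar cap, not dropped: still held by the fingers with its underside less than 15 mm above the jar cap's inner floor (z of fuse_cap in the frame of jar_cap below 0.018 m and horizontal distance between fuse_cap and jar_cap below 0.03 m and contact force between the fingers and fuse_cap above 0.3 N).
At the end, for the whole second after the job is handed in: The fuse cap stands upright (within 8 degrees) and at rest on the inner floor of the upturned jar cap (underside within 5 mm of it, centres within 28 mm), released; the jar cap lies flat within 30 mm of where it was; lantern, jar, egg cup and mirror still stand (horizontal distance between fuse_cap and jar_cap below 0.028 m and z of fuse_cap in the frame of jar_cap between 0 and 0.008 m and angle between each of fuse_cap, lantern, jar, egg_cup, mirror's own z axis and vertical below 0.15 rad and linear speed of fuse_cap below 0.02 m/s and contact force between the fingers and fuse_cap below 0.05 N and distance of jar_cap from where it was at the start of the episode below 0.03 m and angle between jar_cap's own z axis and vertical below 0.1 rad); the robot touches nothing.
It fails at once if a bystander in the shelf is shifted more than 20 mm or knocked over (distance of any of lantern, jar, egg_cup, mirror from where it was at the start of the episode above 0.02 m or angle between any of lantern, jar, egg_cup, mirror's own z axis and vertical above 0.5 rad).
It fails at once if the jar cap is pushed more than 40 mm (distance of jar_cap from where it was at the start of the episode above 0.04 m).
It also fails if it takes over 45 s, if anything falls off the work surface, if the arm or the gripper's body presses on something with over 40 N, if the wrist force passes 120 N, or if a joint passes its speed limit or range.

## Working session

There is one attempt and no reset: what is moved stays moved. The work goes in short steps, Python scripts to look and compute and a tool call to move; the robot and the scene stay as the last step left them, time stands still between calls to the robot, and variables do not carry over. Pictures are saved under pics/ and viewed, about 8 in all and at most 12, crops included, and the job is handed in when it is done.

Besides the shell and the picture viewer there is one more tool, called as name([rows], argument=value, ...), one row to a line, values as JSON. carry_out: Moves the arm, as the interface text tells. Its arguments: {"type":"object","properties":{"moves":{"type":"array","items":{"type":"array","items":{"type":"array","items":{"type":"number"}}}},"claw":{"type":"number"},"squeeze":{"type":"number"}},"required":["moves"]}

```bash
mkdir -p pics
cat > h.py <<'E'
from plant import *
import numpy as np, cv2
def cam(n):
    c=read_camera(n); c['R']=np.array(c['R']); c['t']=np.array(c['t']); return c
def proj(c,X):
    p=c['R']@np.array(X,float)+c['t']; return np.array([c['fx']*p[0]/p[2]+c['cx'],c['fy']*p[1]/p[2]+c['cy']])
def ray(c,u,v):
    d=c['R'].T@np.array([(u-c['cx'])/c['fx'],(v-c['cy'])/c['fy'],1]); return -c['R'].T@c['t'],d/np.linalg.norm(d)
def onz(c,u,v,z):
    o,d=ray(c,u,v); return o+d*(z-o[2])/d[2]
def tri(rs):
    A=0;b=0
    for o,d in rs:
        P=np.eye(3)-np.outer(d,d); A=A+P; b=b+P@o
    X=np.linalg.solve(A,b); return X,[float(np.linalg.norm((np.eye(3)-np.outer(d,d))@(X-o))) for o,d in rs]
E
python3 - <<'E'
from h import *
print(observe())
for n in('scene','top'):
    c=cam(n); cv2.imwrite(f'pics/{n}0.png',c['pixels'][:,:,::-1]); print(n,c['fx'],c['cx'],c['cy'],(-c['R'].T@c['t']).round(),c['R'].round(2).tolist())
E
```

```text
{'t': 0.0, 'qpos': array([ 1.51004529e+00,  3.59408262e-01,  1.10732382e-02, -3.70061878e-04,
       -1.22413494e+00, -2.88097384e-01]), 'joint_vel': array([ 0.00093021,  0.00044041, -0.00029028,  0.001031  ,  0.00054512,
        0.00122407]), 'joint_torque': array([ 1.34705337e-03, -5.82720566e+01,  2.93057781e+01,  6.99706122e+00,
        7.29577179e-03, -1.50381425e-04]), 'tcp_pos': array([230.5879511 , 633.90169717, 247.61152395]), 'ee_rot': array([ 8.51152442e-04,  9.84815329e-01, -1.73603104e-01, -7.79291762e-05]), 'wrist_force': array([ 0.12541983,  0.4493852 , -0.3845508 ]), 'torque': array([-0.01354977, -0.02439333,  0.00403597]), 'gripper_width': 0.9991057499736403}
scene 409.6658695123097 321.098109953163 203.7555466923948 [1046. -577.  580.] [[0.79, 0.61, -0.02], [0.31, -0.42, -0.85], [-0.53, 0.67, -0.53]]
top 483.3010975477786 320.78457886173663 197.48639915840545 [ 426.    5. 1048.] [[-0.02, -1.0, -0.03], [-0.99, 0.03, -0.16], [0.16, 0.02, -0.99]]
```

View pics/scene0.png

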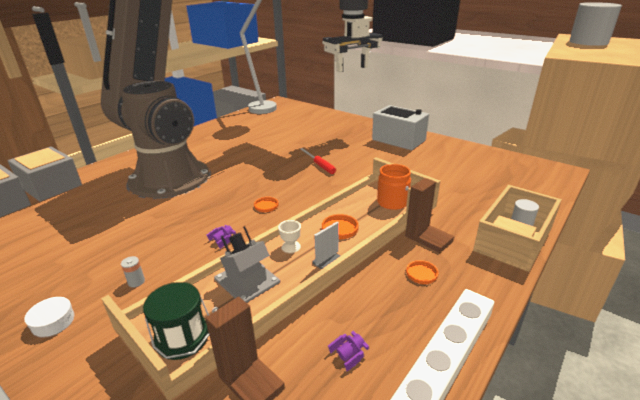

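View pics/top0.png

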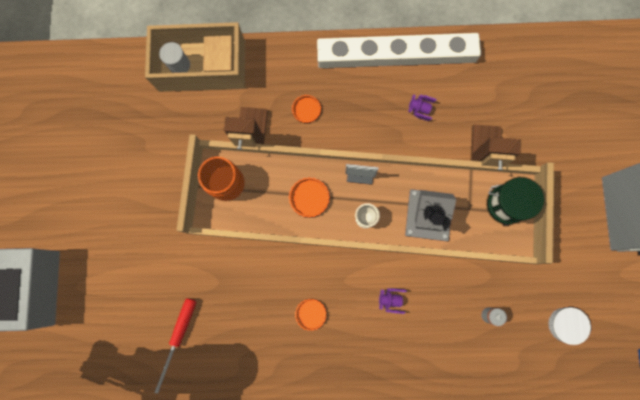

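The top view shows the holder at about (432,215) with the black cap at (435,215). The large orange cap is at (310,198), the egg cup at (367,215) and the mirror at (361,175). In the scene view the holder is at (247,265). Next I'll zoom in on the holder.

Run:
```python
from h import *
a=cv2.imread('pics/scene0.png')[222:302,205:290]; b=cv2.imread('pics/top0.png')[180:250,395:470]
a=cv2.resize(a,(400,376),interpolation=cv2.INTER_CUBIC); b=cv2.resize(b,(400,373),interpolation=cv2.INTER_CUBIC)[:373]
o=np.zeros((380,800,3),np.uint8);o[:376,:400]=a;o[:373,400:]=b
cv2.imwrite('pics/crop0.png',o)
c=cam('top');hsv=cv2.cvtColor(c['pixels'],cv2.COLOR_RGB2HSV)
m=cv2.inRange(hsv,(3,200,120),(14,255,255))
n,l,s,ce=cv2.connectedComponentsWithStats(m)
for i in range(1,n):
    if s[i,4]>150: print(s[i],ce[i].round(1),onz(c,*ce[i],40).round(1), onz(c,s[i,0],ce[i][1],45)[:2].round(1),onz(c,s[i,0]+s[i,2],ce[i][1],45)[:2].round(1))
# black cap
k=cv2.inRange(c['pixels'],(0,0,0),(45,45,45)); k[:, :400]=0;k[:,462:]=0;k[:180]=0;k[250:]=0
n,l,s,ce=cv2.connectedComponentsWithStats(k)
for i in range(1,n): print('blk',s[i],ce[i].round(1),onz(c,*ce[i],125).round(1))
# grey holder
g=((c['pixels'].max(2).astype(int)-c['pixels'].min(2))<25).astype(np.uint8); g[:, :400]=0;g[:,462:]=0;g[:180]=0;g[250:]=0
ct=max(cv2.findContours(g,0,1)[0],key=cv2.contourArea); r=cv2.minAreaRect(ct);print(r,cv2.boxPoints(r).round(1).tolist(),[onz(c,*p,35)[:2].round(1).tolist() for p in cv2.boxPoints(r)])
# shelf axis
for p in((185,232),(553,262),(195,137),(553,165)): print(onz(c,*p,90)[:2].round(1))
```

```text
[293  95  28  28 571] [306.3 108.8] [790.2  56.6  40. ] [789.4  85.4] [787.2  24.5]
[201 161  36  38 620] [221.6 180.5] [636.1 241.2  40. ] [636.4 284.3] [634.  207.1]
[ 290  179   39   38 1101] [309.3 197.2] [594.3  54.1  40. ] [594.7  94.6] [592.3  12.4]
[297 299  28  31 450] [311.2 314.4] [352.5  55.2  40. ] [353.5  83.8] [352.2  27. ]
blk [425 206  24  23 307] [436.6 215.5] [ 537.6 -192.8  125. ]
((430.22308349609375, 214.7899627685547), (45.39805221557617, 46.087860107421875), 7.431407928466797) [[404.70001220703125, 234.6999969482422], [410.70001220703125, 189.0], [455.70001220703125, 194.89999389648438], [449.79998779296875, 240.60000610351562]] [[510.0, -143.5], [606.6, -161.1], [591.2, -254.9], [495.3, -236.0]]
[522.6 302.3]
[ 444.8 -418.9]
[719.1 285.7]
[ 637.2 -438.5]
```

View pics/crop0.png

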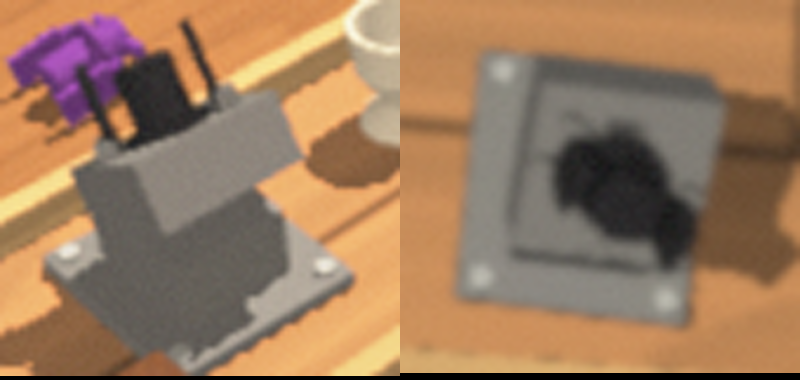

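The crop shows the bolts on the foot at about top px (410,232), (414,193) and (445,236). The tab tips are at about scene px (222,237) and (244,226). I'll predict the seated cap from the holder's foot and compare it with the tab tips.

```bash
cat >> h.py <<'E'
from scipy.spatial.transform import Rotation as Ro
def sock(yaw,ctr):
    # socket frame: columns x(up slope),y,z
    a=np.radians(32); B=np.array([[np.cos(a),0,-np.sin(a)],[0,1,0],[np.sin(a),0,np.cos(a)]])
    return Ro.from_euler('z',yaw).as_matrix()@B, np.array(ctr,float)
E
python3 - <<'E'
from h import *
ct,cs=cam('top'),cam('scene')
FL,BL,FR=[onz(ct,*p,38) for p in((410,231.6),(414.1,193.1),(444.7,236.3))]
print(FL,BL,FR,np.linalg.norm(FL-BL),np.linalg.norm(FL-FR))
y1=np.arctan2(*(BL-FL)[[1,0]]); y2=np.arctan2(*(FL-FR)[[1,0]])-np.pi/2
print(np.degrees([y1,y2])); mid=(BL+FR)/2; print(mid)
for name,yaw in(('bolt',(y1+y2)/2),):
    S,c=sock(yaw,[mid[0],mid[1],105])
    C=S@Ro.from_euler('z',np.radians(65)).as_matrix(); o=c-14*S[:,2]
    for t,p in(('tipA',[23,0,52]),('tipB',[-23,0,52]),('core',[0,0,44.5])):
        X=o+C@p; print(t,X.round(1),'top',proj(ct,X).round(1),'scene',proj(cs,X).round(1))
    for u in(-33,33):
        for v in(-33,33):
            X=c+S@[u,v,0]; print('face',u,v,proj(ct,X).round(1),proj(cs,X).round(1))
print('tri tips',tri([ray(ct,427.8,211.9),ray(cs,244.3,226.3)]),tri([ray(ct,446.6,223.2),ray(cs,222.4,236.9)]))
m1=tri([ray(ct,437.2,217.5),ray(cs,233.4,231.6)]);print('mid',m1)
E
```

```text
[ 515.95605691 -154.28535623   38.        ] [ 597.05328818 -167.31200184   38.        ] [ 504.25202823 -225.43589435   38.        ] 82.13680305708601 72.10674977298257
[-9.12546697 -9.3413101 ]
[ 550.65265821 -196.37394809   38.        ]
tipA [ 542.3 -173.9  142.4] top [428.2 212.2] scene [244.3 227.4]
tipB [ 519.3 -212.4  132.1] top [448.4 224.4] scene [221.  237.4]
core [ 534.7 -193.8  130.9] top [437.8 216.6] scene [234.3 236.1]
face -33 -33 [449.4 227.4] [218.9 259.2]
face -33 33 [416. 223.] [248.1 244.3]
face 33 -33 [456.3 196.9] [232.7 258.4]
face 33 33 [422.1 192.4] [263.3 242.5]
tri tips (array([ 542.24224751, -173.02945233,  144.49256585]), [0.44069573243627, 0.4406957324364651]) (array([ 521.13251526, -209.63894426,  132.45144741]), [0.7032420401315743, 0.7032420401316917])
mid (array([ 531.78306582, -191.32598185,  138.46015946]), [0.643109048828922, 0.6431090488289741])
```

The prediction and the triangulation agree within about 2 mm, so the yaw is −9.2° and the socket centre is about (551,−195.5,105.5). Next I'll work out the relative poses.

```bash
cat >> h.py <<'E'
S,SC=sock(np.radians(-9.2),[551.2,-195.4,105.5])
def grip(deg,h):  # tool pose with cap x at deg CCW from socket x, TCP h mm above cap's seated origin along axis
    cx=S@[np.cos(np.radians(deg)),np.sin(np.radians(deg)),0]; z=-S[:,2]; y=-cx
    return np.column_stack([np.cross(y,z),y,z]), SC+S[:,2]*(h-14)
def now():
    s=observe(); q=s['ee_rot']; return Ro.from_quat([*q[1:],q[0]]).as_matrix(),s['tcp_pos'],s
def rel(R,p,R0,p0):
    return np.r_[R0.T@(p-p0),Ro.from_matrix(R0.T@R).as_rotvec()].round(4)
E
python3 - <<'E'
from h import *
R0,p0,s=now()
R,p=grip(65,130)
print(p,R.round(3).tolist())
print('via',rel(R0,np.array([500,220,300]),R0,p0)); print('pre',rel(R,p,R0,p0))
E
```

```text
[ 490.5201073  -185.57200192  203.87357915] [[0.691, -0.499, 0.523], [-0.54, -0.837, -0.085], [0.48, -0.224, -0.848]]
via [394.6939 297.168  -51.5812   0.       0.       0.    ]
pre [5.244033e+02 6.814747e+02 4.486910e+01 1.728000e-01 5.326000e-01
 2.418000e-01]
```

carry_out([
  [[395,297,-51,0,0,0],[395,297,-51,0,0,0],[395,297,-51,0,0,0],[395,297,-51,0,0,0],[395,297,-51,0,0,0],[395,297,-51,0,0,0],[395,297,-51,0,0,0],[395,297,-51,0,0,0],[395,297,-51,0,0,0],[395,297,-51,0,0,0],[395,297,-51,0,0,0],[395,297,-51,0,0,0],[395,297,-51,0,0,0]],
], claw=1)

```text
t: 1.55
tcp_pos: [500.1, 220.6, 299.4]
ee_rot: [0.0, 0.985, -0.173, -0.0]
wrist_force: [0.1, 0.2, -0.2]
gripper_width: 0.998
```

Run:
```python
from h import *
R0,p0,s=now();print(s['t'],p0,s['qpos'].round(3),s['joint_vel'].round(3))
R,p=grip(65,130)
print('pre',rel(R,p,R0,p0))
```

```text
1.55 [500.10159358 220.55754551 299.37585796] [ 0.774  0.117 -0.192 -0.    -1.262  0.448] [ 0.022  0.003 -0.003 -0.     0.002 -0.   ]
pre [1.297926e+02 3.849531e+02 9.549190e+01 1.721000e-01 5.331000e-01
 2.417000e-01]
```

carry_out([
  [[130,385,95,0.172,0.533,0.242],[130,385,95,0.172,0.533,0.242],[130,385,95,0.172,0.533,0.242],[130,385,95,0.172,0.533,0.242],[130,385,95,0.172,0.533,0.242],[130,385,95,0.172,0.533,0.242],[130,385,95,0.172,0.533,0.242],[130,385,95,0.172,0.533,0.242],[130,385,95,0.172,0.533,0.242],[130,385,95,0.172,0.533,0.242],[130,385,95,0.172,0.533,0.242],[130,385,95,0.172,0.533,0.242],[130,385,95,0.172,0.533,0.242]],
])

```text
t: 2.85
tcp_pos: [491.6, -184.6, 205.1]
ee_rot: [-0.038, 0.919, -0.282, 0.273]
wrist_force: [-0.6, -0.1, -0.1]
gripper_width: 0.999
```

Run:
```python
from h import *
R0,p0,s=now();print(s['t'],p0,s['qpos'].round(3))
R,p=grip(65,130)
print('err',rel(R,p,R0,p0)); R,p=grip(65,47.5); print('down',rel(R,p,R0,p0))
o=[]
for n,(x,y) in(('scene',(150,150)),('top',(340,140))):
    c=cam(n); o.append(cv2.resize(c['pixels'][y:y+150,x:x+150,::-1],(400,400),interpolation=cv2.INTER_CUBIC))
cv2.imwrite('pics/pre.png',np.hstack(o))
```

```text
2.85 [ 491.56491081 -184.64754266  205.08110024] [ 0.017 -0.126 -1.003  0.584 -0.169  0.408]
err [-8.058e-01  1.565e+00  5.531e-01 -1.500e-03 -4.000e-04  1.800e-03]
down [-8.3790e-01  1.6917e+00  8.3053e+01 -1.5000e-03 -4.0000e-04  1.8000e-03]
```

View pics/pre.png

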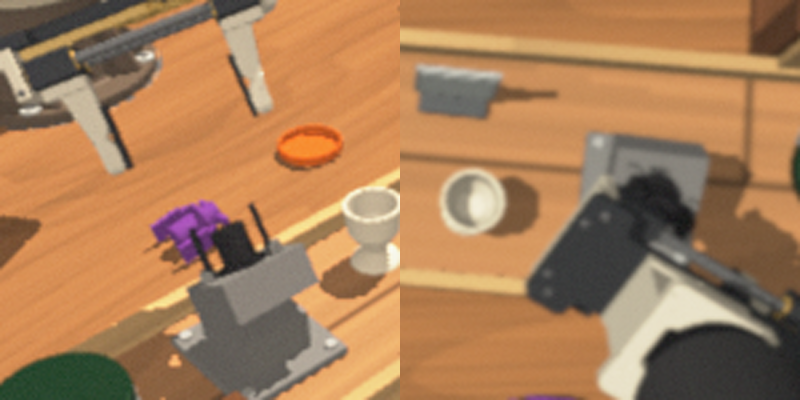

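The view shows the fingers, at crop px (120,165) and (260,110), straddling the cap's axis, with the egg cup and mirror clear. Joint 3 (−1.003) is near its limit, so I'll advance in steps.

carry_out([
  [[-1,1.5,10,0,0,0],[-1,1.5,20,0,0,0],[-1,1.5,30,0,0,0],[-1,1.5,35,0,0,0],[-1,1.5,35,0,0,0]],
])

```text
t: 3.45
tcp_pos: [508.8, -194.4, 180.3]
ee_rot: [-0.042, 0.921, -0.282, 0.266]
wrist_force: [0.5, -0.2, -0.0]
gripper_width: 1.001
```

Run:
```python
from h import *
R0,p0,s=now();print(s['t'],p0,s['qpos'].round(3))
R,p=grip(65,95); print('err',rel(R,p,R0,p0));
R,p=grip(65,47.5); print('down',rel(R,p,R0,p0))
```

```text
3.45 [ 508.78117141 -194.36112861  180.25015882] [-0.058 -0.043 -1.016  0.681 -0.068  0.366]
err [-5.9502e+00 -3.5226e+00  4.7758e+00 -3.5000e-03  1.5700e-02 -7.0000e-04]
down [-5.20340e+00 -3.35470e+00  5.22696e+01 -3.50000e-03  1.57000e-02
 -7.00000e-04]
```

Joint 3 is at its limit and j5 is nearing 0, so the TCP is off its target. I'll fit a small kinematic model to the recorded poses to find the right wrist branch.

```bash
cat > kin.py <<'E'
from h import *
from scipy.optimize import least_squares
def E(a,t): return Ro.from_euler(a,t).as_matrix()
def fk(q,P,s4,s6):
    a1,h0,L1,e,L2,LT,d1,d2=P
    A=E('z',q[0]); B=A@E('y',q[1]); C=A@E('y',q[1]-q[2]); D=C@E('x',s4*q[3]); F=D@E('y',-q[4]); G=F@E('x',s6*q[5])
    p=A@[a1,d1,h0]+B@[0,0,L1]+C@[L2,0,e]+D@[0,d2,0]+F@[LT,0,0]
    return p,G
D=[([1.51004529e+00,3.59408262e-01,1.10732382e-02,-3.7e-4,-1.22413494,-0.288097],[230.588,633.902,247.61],[0.00085,.984815,-.173603,-.00008]),
([0.774,0.117,-0.192,0,-1.262,0.448],[500.10,220.56,299.38],[0,.985,-.173,0]),
([0.017,-0.126,-1.003,0.584,-0.169,0.408],[491.56,-184.65,205.08],[-0.038,0.919,-0.282,0.273]),
([-0.058,-0.043,-1.016,0.681,-0.068,0.366],[508.78,-194.36,180.25],[-0.042,0.921,-0.282,0.266])]
def rq(q): return Ro.from_quat([*q[1:],q[0]]).as_matrix()
E
python3 - <<'E'
from kin import *
P0=[0,300,400,0,400,150,-190,0]
for s4 in(1,-1):
  for s6 in(1,-1):
    Ms=[fk(q,P0,s4,s6)[1].T@rq(o) for q,_,o in D]
    dev=[np.degrees(Ro.from_matrix(Ms[0].T@M).magnitude()).round(2) for M in Ms]
    f=least_squares(lambda P:np.r_[np.concatenate([fk(q,P,s4,s6)[0]-np.array(p) for q,p,_ in D]),0.001*(P-P0)],P0)
    print(s4,s6,dev,f.x.round(1),np.abs(f.fun[:12]).max().round(2)); 
    if max(dev)<1: print(Ms[0].round(3))
E
```

```text
1 1 [np.float64(0.0), np.float64(84.43), np.float64(146.06), np.float64(152.94)] [ 353.3 -348.2  527.5  203.9   39.3   66.6 -137.   -56. ] 15.34
1 -1 [np.float64(0.0), np.float64(0.09), np.float64(66.9), np.float64(78.09)] [ 353.3 -348.2  527.5  203.9   39.3   66.6 -137.   -56. ] 15.34
-1 1 [np.float64(0.0), np.float64(84.41), np.float64(79.73), np.float64(74.99)] [ 3.000e-01  1.990e+02  6.013e+02  2.000e-01  4.633e+02  3.561e+02
 -6.000e-01 -1.912e+02] 0.17
-1 -1 [np.float64(0.0), np.float64(0.06), np.float64(0.07), np.float64(0.08)] [ 3.000e-01  1.990e+02  6.013e+02  2.000e-01  4.633e+02  3.561e+02
 -6.000e-01 -1.912e+02] 0.17
[[ 0.  0.  1.]
 [-1.  0.  0.]
 [-0. -1.  0.]]
```

The model fits to 0.2 mm, with the 191 mm lateral offset after joint 4. Next is a multi-start IK over the key poses within the limits.

```bash
cat >> kin.py <<'E'
PP=[0,199,601.3,0,463.3,356.1,-0.3,-191.2]; M0=np.array([[0,0,1],[-1,0,0],[0,-1,0.]])
PP=least_squares(lambda P:np.concatenate([fk(q,P,-1,-1)[0]-np.array(p) for q,p,_ in D]+[0.01*(P-PP)]),PP).x
LO=np.array([-3.07,-1.43,-1.02,-3.03,-3.05,-3.03]); HI=np.array([3.07,2.12,1.25,1.67,0,3.03])
def FK(q):
    p,G=fk(q,PP,-1,-1); return p,G@M0
def ik(R,p,q0):
    def f(q):
        a,G=FK(q); return np.r_[(a-p)/100,Ro.from_matrix(G.T@R).as_rotvec()]
    s=least_squares(f,np.clip(q0,LO+1e-3,HI-1e-3),bounds=(LO,HI)); return s.x,np.abs(s.fun).max()
def allik(R,p,n=60,seed=0):
    r=np.random.default_rng(seed); S_=[]
    for _ in range(n):
        q,e=ik(R,p,r.uniform(LO,HI))
        if e<1e-4 and not any(np.abs(q-k).max()<.02 for k in S_): S_.append(q)
    return S_
E
python3 - <<'E'
from kin import *
for d in(65,0,245,180):
  for h in(47.5,130):
    R,p=grip(d,h)
    for q in allik(R,p): print(d,h,q.round(2).tolist(),'margin',np.minimum(q-LO,HI-q).min().round(2))
E
```

```text
65 130 [0.01, -0.13, -1.01, 0.59, -0.17, 0.4] margin 0.01
0 130 [0.01, -0.13, -1.01, 0.59, -0.17, -0.73] margin 0.01
245 130 [0.01, -0.13, -1.01, 0.59, -0.17, -2.74] margin 0.01
180 130 [0.01, -0.13, -1.01, 0.59, -0.17, 2.41] margin 0.01
```

```bash
cat >> kin.py <<'E'
def tgrip(deg,h,tau,flip=0,up=0):
    # tool tilted by tau deg about cap x (pivot = grasp point); wrist goes towards cap -y for tau>0; h: TCP height if untilted; up: cap lifted
    R,p=grip(deg+180*flip,h); g=p+3*R[:,2]+up*S[:,2]
    y=S@[np.cos(np.radians(deg)),np.sin(np.radians(deg)),0]
    T=Ro.from_rotvec(y*np.radians(tau)).as_matrix()  # rotates cap z towards -y
    R=T@R; return R,g-3*R[:,2]
E
python3 - <<'E'
from kin import *
R,p=tgrip(65,47.5,20); print('wrist dir in cap',( -R[:,2])@S)
for tau in(10,15,20,25,30,35):
  for d in(65,32,0):
    for h,up in((47.5,0),(47.5,40)):
      R,p=tgrip(d,h,tau,0,up); 
      print(tau,d,up,[(q.round(2).tolist(),np.minimum(q-LO,HI-q).min().round(2)) for q in allik(R,p,30)])
E
```

```text
wrist dir in cap [ 0.30997552 -0.14454396  0.93969262]
10 65 0 [([-0.01, 0.12, -0.66, -0.04, -0.38, 1.04], np.float64(0.36))]
10 65 40 [([-0.0, 0.04, -0.67, -0.03, -0.46, 1.02], np.float64(0.35))]
10 32 0 [([-0.1, 0.13, -0.59, -0.31, -0.4, 0.79], np.float64(0.4))]
10 32 40 [([-0.09, 0.04, -0.6, -0.26, -0.46, 0.73], np.float64(0.42))]
10 0 0 [([-0.16, 0.12, -0.57, -0.5, -0.37, 0.47], np.float64(0.37))]
10 0 40 [([-0.14, 0.03, -0.6, -0.41, -0.41, 0.36], np.float64(0.41))]
15 65 0 [([-0.06, 0.16, -0.55, -0.15, -0.54, 1.18], np.float64(0.47))]
15 65 40 [([-0.05, 0.08, -0.55, -0.13, -0.61, 1.15], np.float64(0.47))]
15 32 0 [([-0.18, 0.16, -0.47, -0.44, -0.57, 0.98], np.float64(0.55))]
15 32 40 [([-0.18, 0.08, -0.49, -0.4, -0.62, 0.92], np.float64(0.53))]
15 0 0 [([-0.29, 0.15, -0.47, -0.69, -0.53, 0.73], np.float64(0.53))]
15 0 40 [([-0.27, 0.07, -0.49, -0.62, -0.57, 0.64], np.float64(0.53))]
20 65 0 [([-0.09, 0.2, -0.45, -0.21, -0.68, 1.25], np.float64(0.57))]
20 65 40 [([-0.09, 0.12, -0.46, -0.19, -0.75, 1.23], np.float64(0.56))]
20 32 0 [([-0.26, 0.2, -0.39, -0.52, -0.71, 1.09], np.flo
[... 791 characters left out ...]
32 0 [([-0.36, 0.29, -0.25, -0.6, -0.96, 1.21], np.float64(0.77))]
30 32 40 [([-0.36, 0.22, -0.26, -0.58, -1.01, 1.18], np.float64(0.76))]
30 0 0 [([-0.54, 0.28, -0.3, -0.92, -0.92, 1.09], np.float64(0.72))]
30 0 40 [([-0.55, 0.21, -0.31, -0.89, -0.97, 1.04], np.float64(0.71))]
35 65 0 [([-0.17, 0.33, -0.22, -0.28, -1.05, 1.36], np.float64(0.8))]
35 65 40 [([-0.17, 0.27, -0.23, -0.27, -1.1, 1.35], np.float64(0.79))]
35 32 0 [([-0.4, 0.34, -0.18, -0.62, -1.08, 1.25], np.float64(0.84))]
35 32 40 [([-0.4, 0.27, -0.19, -0.61, -1.12, 1.22], np.float64(0.83))]
35 0 0 [([-0.6, 0.33, -0.25, -0.96, -1.04, 1.16], np.float64(0.77))]
35 0 40 [([-0.61, 0.26, -0.27, -0.93, -1.08, 1.11], np.float64(0.75))]
```

Tilting the tool about 14° about the squeeze axis keeps the pads flat on the tabs and gives good margins. I'll use that throughout.

Run:
```python
from kin import *
R0,p0,s=now(); R,p=tgrip(65,48,14,0,50); print(rel(R,p,R0,p0)); print(s['qpos'].round(2),ik(R,p,s['qpos']))
```

```text
[-5.2703e+00 -3.5334e+00  1.8538e+00 -3.6000e-03 -2.2860e-01 -3.0000e-04]
[-0.06 -0.04 -1.02  0.68 -0.07  0.37] (array([-0.03909883,  0.05089959, -0.57474132, -0.10915699, -0.60223946,
        1.12111201]), np.float64(4.727661462311516e-10))
```

carry_out([
  [[-5,-3.5,2,0,-0.06,0],[-5,-3.5,2,0,-0.12,0],[-5,-3.5,2,0,-0.18,0],[-5,-3.5,2,0,-0.228,0],[-5,-3.5,2,0,-0.228,0],[-5,-3.5,2,0,-0.228,0],[-5,-3.5,2,0,-0.228,0],[-5,-3.5,2,0,-0.228,0],[-5,-3.5,2,0,-0.228,0],[-5,-3.5,2,0,-0.228,0],[-5,-3.5,2,0,-0.228,0],[-5,-3.5,2,0,-0.228,0]],
])

```text
t: 4.65
tcp_pos: [508.0, -188.5, 178.0]
ee_rot: [-0.074, 0.945, -0.275, 0.161]
wrist_force: [0.1, -1.0, -0.2]
gripper_width: 0.999
```

Run:
```python
from kin import *
R0,p0,s=now(); R,p=tgrip(65,48,14,0,50); print('err',rel(R,p,R0,p0),s['qpos'].round(2),s['joint_vel'].round(2))
R,p=tgrip(65,48,14,0,0);print('down',rel(R,p,R0,p0))
```

```text
err [-3.403e-01  4.414e-01  8.084e-01 -4.600e-03 -2.200e-03  7.000e-04] [-0.04  0.05 -0.57 -0.12 -0.6   1.13] [ 0.  0.  0. -0. -0.  0.]
down [ 1.16511e+01  6.74100e-01  4.93486e+01 -4.60000e-03 -2.20000e-03
  7.00000e-04]
```

carry_out([
  [[3,0.5,12,0,0,0],[6,0.5,24,0,0,0],[8.5,0.6,36,0,0,0],[10.5,0.7,44,0,0,0],[11.6,0.7,49,0,0,0],[11.6,0.7,49,0,0,0]],
], claw=0.75)

```text
t: 5.25
tcp_pos: [533.8, -192.9, 133.6]
ee_rot: [-0.074, 0.945, -0.275, 0.16]
wrist_force: [-0.2, 0.4, 0.4]
gripper_width: 0.754
```

Run:
```python
from kin import *
R0,p0,s=now(); R,p=tgrip(65,48,14,0,0);print('err',rel(R,p,R0,p0),s['wrist_force'].round(1),s['gripper_width'])
o=[]
for n,(x,y,w) in(('scene',(195,205,100)),('top',(385,170,90))):
    c=cam(n); o.append(cv2.resize(c['pixels'][y:y+w,x:x+w,::-1],(400,400),interpolation=cv2.INTER_CUBIC))
cv2.imwrite('pics/at.png',np.hstack(o))
```

```text
err [ 4.025e-01 -3.329e-01 -8.493e-01 -3.700e-03 -3.000e-04  4.000e-04] [-0.2  0.4  0.4] 0.7538391979496049
```

View pics/at.png

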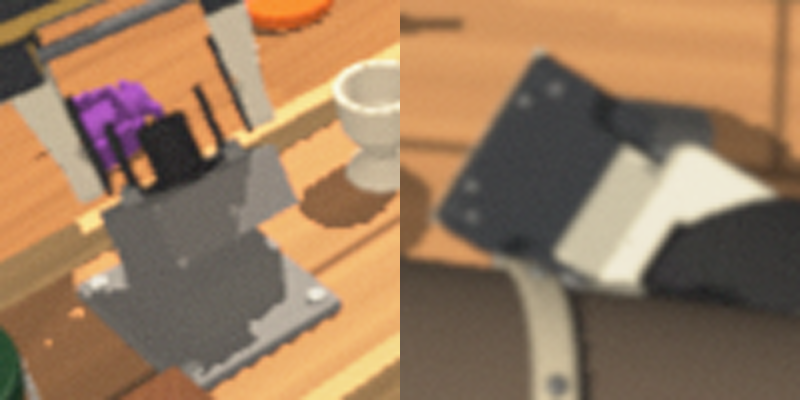

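The view shows the tabs, at crop px (110,125) and (197,85), between the pads with nearly equal gaps of about 9 mm. Now I'll squeeze.

carry_out([
  [[0,0,0,0,0,0],[0,0,0,0,0,0],[0,0,0,0,0,0],[0,0,0,0,0,0],[0,0,0,0,0,0],[0,0,0,0,0,0],[0,0,0,0,0,0],[0,0,0,0,0,0]],
], claw=0.3, squeeze=30)

```text
t: 6.15
tcp_pos: [533.5, -193.2, 135.5]
ee_rot: [-0.074, 0.945, -0.275, 0.161]
wrist_force: [-5.7, -1.5, 7.3]
gripper_width: 0.394
```

Run:
```python
from kin import *
R0,p0,s=now(); R,p=tgrip(65,48,14,0,0);print('err',rel(R,p,R0,p0),s['wrist_force'].round(1),s['torque'].round(2),s['gripper_width']*88)
q=s['qpos']
for d in(50,35,20,0,-2):
    R1,p1=tgrip(d,48,14); print(d,rel(R1,p1,R,p)); q2,e=ik(R1,p1,q); print(q2.round(2),e<1e-4); q=q2
```

```text
err [ 6.4000e-03 -3.2030e-01  1.0082e+00 -4.4000e-03 -2.2000e-03  9.0000e-04] [-5.7 -1.5  7.3] [-0.6   2.15 -0.11] 34.6968914058795
50 [-0.024   0.1878  0.006   0.0633 -0.      0.254 ]
[-0.1   0.15 -0.53 -0.27 -0.53  1.07] True
35 [-0.0943  0.3629  0.0235  0.1267  0.      0.508 ]
[-0.16  0.15 -0.5  -0.4  -0.54  0.97] True
20 [-0.2063  0.5132  0.0514  0.19    0.      0.7621]
[-0.21  0.15 -0.48 -0.51 -0.53  0.85] True
0 [-0.4066  0.6578  0.1014  0.2745  0.      1.1008]
[-0.26  0.14 -0.49 -0.66 -0.5   0.69] True
-2 [-0.4291  0.6681  0.107   0.2829 -0.      1.1346]
[-0.27  0.14 -0.49 -0.67 -0.5   0.67] True
```

The width is 35 mm, so the tabs are fully squeezed. There's an outward force of about 9 N, so I'll ease off 1.5 mm while turning the first half.

carry_out([
  [[0,0,-1,0,0,0],[0,0,-1.5,0.016,0,0.064],[0,0.1,-1.5,0.032,0,0.127],[0,0.2,-1.5,0.063,0,0.254],[0,0.3,-1.5,0.095,0,0.381],[-0.1,0.4,-1.5,0.127,0,0.508],[-0.1,0.4,-1.5,0.143,0,0.571],[-0.1,0.4,-1.5,0.143,0,0.571],[-0.1,0.4,-1.5,0.143,0,0.571]],
])

```text
t: 7.05
tcp_pos: [530.6, -194.5, 134.4]
ee_rot: [-0.181, 0.822, -0.519, 0.151]
wrist_force: [-6.6, -10.3, -2.9]
gripper_width: 0.388
```

Run:
```python
from kin import *
R0,p0,s=now(); R,p=tgrip(31,48,14,0,0);print('err',rel(R,p,R0,p0),s['wrist_force'].round(1),s['torque'].round(2),s['gripper_width']*88)
R1,p1=tgrip(0,48,14); print(rel(R1,p1,R,p), rel(R1,p1,R0,p0))
o=[]
for n,(x,y,w) in(('scene',(195,205,100)),('top',(385,170,90))):
    c=cam(n); o.append(cv2.resize(c['pixels'][y:y+w,x:x+w,::-1],(400,400),interpolation=cv2.INTER_CUBIC))
cv2.imwrite('pics/turn1.png',np.hstack(o))
```

```text
err [ 1.3210e-01 -3.0280e+00  1.4672e+00 -1.0000e-04  2.0000e-03  4.1000e-03] [ -6.6 -10.3  -2.9] [-3.86  4.18 -1.25] 34.10121926014041
[-0.1006  0.3738  0.0251  0.1309  0.      0.525 ] [ 3.0000e-02 -2.6546e+00  1.4925e+00  1.3130e-01  2.2000e-03  5.2900e-01]
```

View pics/turn1.png

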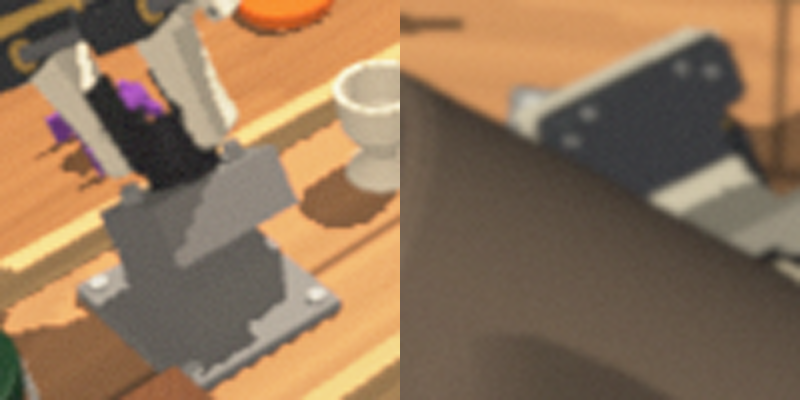

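The cap is turning with the fingers: they grip it at crop px (150,150) and the catches are cleared. A side force of about 11 N along tool +y shows the true axis lies down-slope, so I'll ease the command that way and keep turning.

carry_out([
  [[0,1.5,0,0,0,0],[0,3,0,0.017,0,0.068],[0,3,0,0.034,0,0.136],[0,3,0,0.051,0,0.204],[0,3,0,0.068,0,0.271],[0,3,0,0.068,0,0.271],[0,3,0,0.068,0,0.271]],
])

```text
t: 7.85
tcp_pos: [529.5, -195.1, 133.8]
ee_rot: [-0.228, 0.738, -0.619, 0.143]
wrist_force: [-3.3, -5.6, -3.3]
gripper_width: 0.39
```

Run:
```python
from kin import *
R0,p0,s=now(); R,p=tgrip(15,48,14,0,0);print('err',rel(R,p,R0,p0),'Ftool',(R0.T@s['wrist_force']).round(1),(R0.T@s['torque']).round(2),s['gripper_width']*88)
print('cap x angle est',np.degrees(np.arctan2(*(-(S.T@R0[:,1]))[[1,0]])), S.T@R0[:,1])
print('pos in socket', S.T@(p0+3*R0[:,2]-SC))
```

```text
err [-1.0797e+00 -3.9180e+00  1.8396e+00 -2.3000e-03  2.3000e-03  4.8000e-03] Ftool [5.1 5.2 0.3] [-3.65  2.12 -0.03] 34.35967322530824
cap x angle est 15.23333544137183 [-0.9648583  -0.2627491  -0.00337291]
pos in socket [-3.38728157 -2.46614139 32.50881539]
```

carry_out([
  [[0.5,1,0,0.017,0,0.068],[1,1.5,0,0.034,0,0.136],[1,1.5,0,0.051,0,0.204],[1,1.5,0,0.066,0,0.264],[1,1.5,0,0.066,0,0.264],[1,1.5,0,0.066,0,0.264]],
])

```text
t: 8.45
tcp_pos: [529.6, -195.7, 133.9]
ee_rot: [0.27, -0.642, 0.705, -0.133]
wrist_force: [-1.4, -1.2, -1.1]
gripper_width: 0.388
```

Run:
```python
from kin import *
R0,p0,s=now(); print('Ftool',(R0.T@s['wrist_force']).round(1),(R0.T@s['torque']).round(2),s['gripper_width']*88,'Fsock',S.T@s['wrist_force'])
print('cap x angle est',np.degrees(np.arctan2(*(-(S.T@R0[:,1]))[[1,0]])), S.T@R0[:,1])
print('pos in socket', S.T@(p0+3*R0[:,2]-SC)); R,p=tgrip(0,48,14)
print('axis shift 10mm in tool',R0.T@S[:,2]*10)
o=[]
for n,(x,y,w) in(('scene',(195,205,100)),('top',(385,170,90))):
    c=cam(n); o.append(cv2.resize(c['pixels'][y:y+w,x:x+w,::-1],(400,400),interpolation=cv2.INTER_CUBIC))
cv2.imwrite('pics/turn2.png',np.hstack(o))
```

```text
Ftool [ 1.5  1.6 -0. ] [-2.12  1.09  0.05] 34.110633138442665 Fsock [-1.5909009  -1.44787483 -0.35892089]
cap x angle est -0.2438892647369661 [-0.99997962  0.00425661 -0.00475861]
pos in socket [-2.95233614 -2.97467639 32.47952876]
axis shift 10mm in tool [-2.45807893 -0.04758611 -9.69306884]
```

View pics/turn2.png

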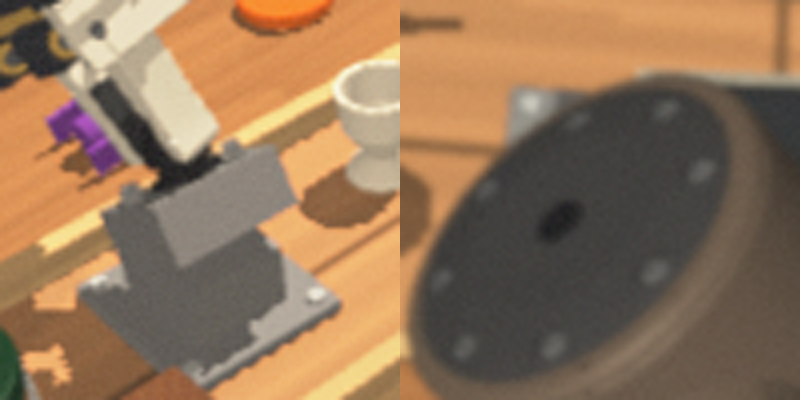

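Aligned at about 0° with near-zero forces; the view shows the fingers in line with the slope. Drawing it out now.

carry_out([
  [[-0.5,0,-2,0,0,0],[-1,0,-4,0,0,0],[-1.5,0,-6,0,0,0],[-2,0,-8,0,0,0],[-2.5,0,-10,0,0,0],[-2.5,0,-10,0,0,0]],
])

```text
t: 9.15
tcp_pos: [524.1, -194.7, 143.1]
ee_rot: [0.27, -0.642, 0.705, -0.133]
wrist_force: [-0.5, -1.1, 0.1]
gripper_width: 0.39
```

```bash
cat > st.py <<'E'
from kin import *
R0,p0,s=now(); print(s['t'],'Fsock',(S.T@s['wrist_force']).round(1),s['gripper_width']*88,'pos in socket', S.T@(p0+3*R0[:,2]-SC))
E
python3 st.py
```

```text
9.15 Fsock [-0.2 -1.1  0.2] 34.348419056124385 pos in socket [-2.88398351 -2.93269463 43.19939633]
```

carry_out([
  [[-1,0,-4,0,0,0],[-2,0,-8,0,0,0],[-3,0,-12,0,0,0],[-4.5,0,-18,0,0,0],[-6,0,-24,0,0,0],[-7.5,0,-30,0,0,0],[-9,0,-36,0,0,0],[-10,0,-40,0,0,0],[-10,0,-40,0,0,0]],
])

```text
t: 10.05
tcp_pos: [502.3, -191.4, 178.3]
ee_rot: [0.27, -0.642, 0.705, -0.133]
wrist_force: [-0.5, 0.1, -0.4]
gripper_width: 0.387
```

```bash
python3 st.py
python3 - <<'E'
from kin import *
o=[]
for n,(x,y,w) in(('scene',(170,150,150)),('top',(270,130,180))):
    c=cam(n); o.append(cv2.resize(c['pixels'][y:y+w,x:x+w,::-1],(400,400),interpolation=cv2.INTER_CUBIC))
cv2.imwrite('pics/out.png',np.hstack(o))
E
```

```text
10.05 Fsock [-0.7  0.  -0.1] 34.08040709984569 pos in socket [-2.88677653 -3.10896099 84.73914489]
```

View pics/out.png

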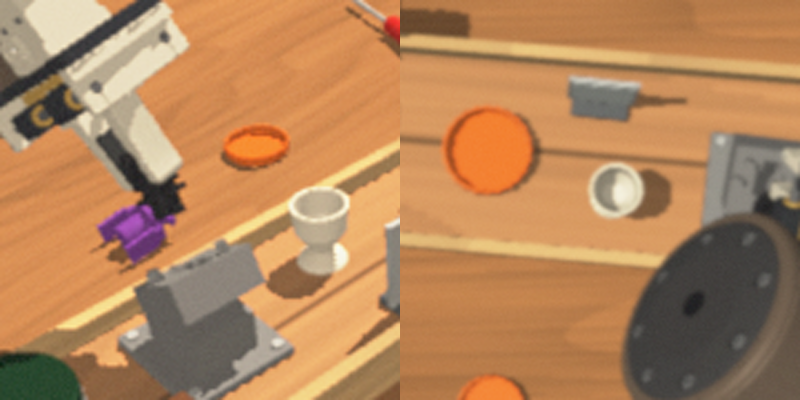

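The view shows the cap hanging from the fingers at crop px (160,190), clear of the empty holder. Now I'll locate the dish, egg cup and mirror, and check IK for upright placing poses.

```bash
cat >> kin.py <<'E'
CZ=np.array([-0.246,-0.005,-0.969]); CZ/=np.linalg.norm(CZ)  # cap z in tool frame
def place(yaw,o,gh=46.5,lat=0):
    # tool pose for upright cap, cap x heading yaw (deg), cap origin at o; gh grasp height; lat: grasp point offset along cap y
    cx=np.array([np.cos(np.radians(yaw)),np.sin(np.radians(yaw)),0]); cz=np.array([0,0,1.]); cy=np.cross(cz,cx)
    C=np.column_stack([cx,cy,cz])
    tx=np.array([0,-1.,0]); tx=tx-tx@CZ*CZ; y=-np.cross(CZ,np.cross(np.array([0,1.,0]),CZ)); x_t=y/np.linalg.norm(y) # cap x in tool ~ -y
    T=np.column_stack([x_t,np.cross(CZ,x_t),CZ]) # cap axes in tool
    R=C@T.T; return R,np.array(o)+gh*cz+lat*cy-3*R[:,2]
E
python3 - <<'E'
from kin import *
R0,p0,s=now(); c=cam('top');cs=cam('scene'); 
for n,k in(('top',c),('scene',cs)):
    hsv=cv2.cvtColor(k['pixels'],cv2.COLOR_RGB2HSV); m=cv2.inRange(hsv,(3,180,90),(15,255,255))
    for ct in cv2.findContours(m,0,1)[0]:
        if cv2.contourArea(ct)>200:
            (u,v),ax,an=cv2.fitEllipse(cv2.convexHull(ct)); print(n,(round(u,1),round(v,1)),np.round(ax,1),onz(k,u,v,45).round(1))
print('egg',onz(c,367,215,85).round(), 'mirror top ends',onz(c,347,167,114).round(),onz(c,376,168,114).round())
for yaw in range(-180,180,30):
    R,p=place(yaw,[593.5,54,35]); 
    q,e=ik(R,p,s['qpos']); print(yaw,q.round(2),e<1e-4,'lean',(-R[:,2]).round(2))
E
```

```text
top (310.5, 314.2) [30.9 31.9] [353.3  56.5  45. ]
top (309.1, 197.1) [39.1 39.9] [593.8  54.4  45. ]
top (220.3, 178.1) [39.1 48.4] [640.3 242.9  45. ]
top (306.1, 108.6) [28.2 29.3] [788.9  56.9  45. ]
scene (421.8, 271.6) [23.6 32.9] [820.5  18.3  45. ]
scene (339.8, 226.0) [24.4 37. ] [602.   49.6  45. ]
scene (265.8, 203.9) [16.  24.5] [398.   18.3  45. ]
scene (393.4, 186.0) [37.8 48.3] [608.4 284.4  45. ]
egg [547. -63.  85.] mirror top ends [640. -25. 114.] [637. -82. 114.]
-180 [-0.24  0.24 -0.77 -3.03 -0.    0.2 ] False lean [0.   0.25 0.97]
-150 [ 0.45  0.37 -0.43  0.09 -0.76 -3.03] False lean [-0.12  0.22  0.97]
-120 [ 0.52  0.3  -0.71  0.47 -0.49 -3.03] True lean [-0.21  0.13  0.97]
-90 [ 0.48  0.27 -0.69  0.3  -0.4  -2.32] True lean [-0.25  0.    0.97]
-60 [ 0.4   0.29 -0.53 -0.05 -0.5  -1.41] True lean [-0.22 -0.12  0.97]
-30 [ 0.31  0.33 -0.38 -0.26 -0.69 -0.64] True lean [-0.13 -0.21  0.97]
0 [ 0.26  0.39 -0.26 -0.31 -0.88 -0.06] True lean [-0.   -0.25  0.97]
30 [ 0.26  0.45 -0.17 -0.28 -1.03  0.42] True lean [ 0.12 -0.22  0.97]
60 [ 0.3   0.49 -0.12 -0.2  -1.13  0.85] True lean [ 0.21 -0.13  0.97]
90 [ 0.36  0.52 -0.13 -0.1  -1.16  1.26] True lean [ 0.25 -0.    0.97]
120 [ 0.43  0.51 -0.19  0.02 -1.12  1.65] True lean [0.22 0.12 0.97]
150 [ 0.5   0.47 -0.3   0.15 -1.01  2.03] True lean [0.13 0.21 0.97]
```

Run:
```python
from kin import *
R0,p0,s=now()
Ra,pa=place(0,[500,-191,170]); Rb,pb=place(0,[594.5,55,150])
print(pa,rel(Ra,pa,R0,p0)); print(pb,rel(Rb,pb,R0,p0)); q=s['qpos']
for R,p in((Ra,pa),(Rb,pb)): q,e=ik(R,p,q); print(q.round(2),e<1e-4)
```

```text
[ 499.98545758 -191.73819306  219.40772411] [-8.47160e+00 -2.05398e+01 -3.58666e+01 -5.79600e-01 -4.40000e-02
 -2.02000e-02]
[594.48545758  54.26180694 199.40772411] [-2.474625e+02 -5.390520e+01  7.191250e+01 -5.796000e-01 -4.400000e-02
 -2.020000e-02]
[-0.18  0.22 -0.17 -0.26 -1.23  0.27] True
[ 0.26  0.27 -0.15 -0.27 -1.1  -0.14] True
```

carry_out([
  [[-2,-5,-9,0,0,0],[-4,-10,-18,-0.1,-0.01,0],[-6,-16,-28,-0.2,-0.015,-0.007],[-8,-20,-36,-0.3,-0.02,-0.01],[-8,-20,-36,-0.4,-0.03,-0.014],[-8,-20,-36,-0.5,-0.04,-0.018],[-8,-20,-36,-0.58,-0.044,-0.02],[-32,-23,-25,-0.58,-0.044,-0.02],[-56,-27,-14,-0.58,-0.044,-0.02],[-80,-30,-4,-0.58,-0.044,-0.02],[-104,-34,7,-0.58,-0.044,-0.02],[-128,-37,18,-0.58,-0.044,-0.02],[-152,-40,29,-0.58,-0.044,-0.02],[-176,-44,40,-0.58,-0.044,-0.02],[-200,-47,51,-0.58,-0.044,-0.02],[-224,-51,61,-0.58,-0.044,-0.02],[-240,-53,68,-0.58,-0.044,-0.02],[-247.5,-54,72,-0.58,-0.044,-0.02],[-247.5,-54,72,-0.58,-0.044,-0.02],[-247.5,-54,72,-0.58,-0.044,-0.02]],
])

```text
t: 12.25
tcp_pos: [594.3, 53.7, 199.6]
ee_rot: [-0.089, 0.702, -0.702, -0.086]
wrist_force: [0.9, 0.2, -1.2]
gripper_width: 0.387
```

Run:
```python
from kin import *
R0,p0,s=now(); R,p=place(0,[594.5,55,150]); print(s['t'],p0,'err',rel(R,p,R0,p0),s['gripper_width']*88)
cs=cam('scene'); 
o=p0+3*R0[:,2]-46.5*np.array([0,0,1])
x0,y0=255,115
im=cv2.resize(cs['pixels'][y0:y0+150,x0:x0+150,::-1],(600,600),interpolation=cv2.INTER_CUBIC)
for X in(o,o+[0,0,17.5]):
    u=(proj(cs,X)-[x0,y0])*4; cv2.circle(im,(int(u[0]),int(u[1])),3,(255,255,0),-1); print(u)
cv2.imwrite('pics/over.png',im)
```

```text
12.25 [594.34692278  53.67405084 199.59100518] err [-5.246e-01 -1.376e-01  3.226e-01  4.000e-04 -5.000e-04 -4.000e-04] 34.07645008408478
[334.2433182  275.08457736]
[334.41930417 246.41131658]
```

View pics/over.png

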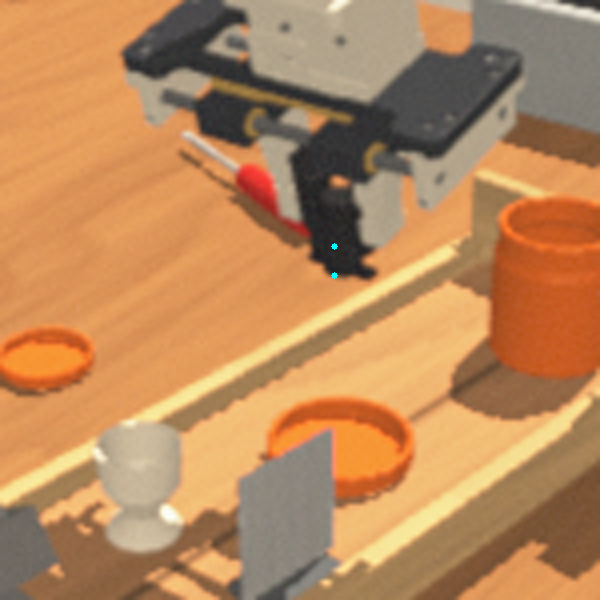

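The view shows the cap over the dish. Its foot is at about (340,275), close to the predicted origin (334,275), and the dish is at (340,447). I'll use one brightened zoom to check that it's upright.

Run:
```python
from kin import *
R0,p0,s=now(); cs=cam('scene'); o=p0+3*R0[:,2]-46.5*np.array([0,0,1])
x0,y0,w=318,143,46; k=600/w
im=cv2.resize(cs['pixels'][y0:y0+w,x0:x0+w,::-1],(600,600),interpolation=cv2.INTER_CUBIC)
im=(255*(im/255.)**0.45).astype(np.uint8)
for r,z in((11,0),(18,17.5),(12.5,44.5)):
    pts=np.array([(proj(cs,o+[r*np.cos(t),r*np.sin(t),z])-[x0,y0]+.5)*k for t in np.linspace(0,6.3,30)]).astype(int); cv2.polylines(im,[pts],True,(255,255,0),1)
for sx in(-20,20):
    u=((proj(cs,o+[sx,0,2])-[x0,y0]+.5)*k).astype(int); cv2.circle(im,tuple(u.tolist()),4,(0,255,0),1)
cv2.imwrite('pics/zoom.png',im)
```

```text
(no output)
```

View pics/zoom.png

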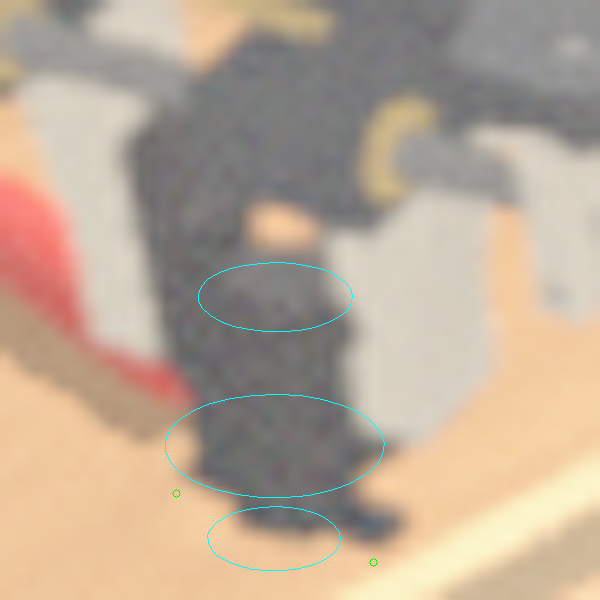

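The outline is shifted about 4 mm in +y and sits about 4 mm higher in the grip than assumed, and it looks upright within a few degrees. I'll shift y by −4 and lower until contact.

Run:
```python
from kin import *
R0,p0,s=now(); print('y-4',R0.T@[0,-4,0.]);print('dz-100',R0.T@[0,-4,-100.]); print('dz-110',R0.T@[0,-4,-110.]);R,p=place(0,[594.5,51,33]);print(ik(R,p,s['qpos']))
```

```text
y-4 [ 3.87732728 -0.00402651 -0.9830142 ]
dz-100 [28.45287967  0.47791086 95.94897206]
dz-110 [ 30.91043491   0.5261046  105.64217069]
(array([ 0.24937351,  0.39437156, -0.25386907, -0.3129864 , -0.87971992,
       -0.05344876]), np.float64(1.1368683772161603e-15))
```

carry_out([
  [[4,0,-1,0,0,0],[9,0.1,18,0,0,0],[14,0.2,38,0,0,0],[19,0.3,58,0,0,0],[23.5,0.4,76,0,0,0],[27,0.5,90,0,0,0],[28.5,0.5,96,0,0,0],[30,0.5,102,0,0,0],[31,0.5,105.6,0,0,0],[31,0.5,105.6,0,0,0],[31,0.5,105.6,0,0,0]],
])

```text
t: 13.45
tcp_pos: [595.0, 50.3, 90.2]
ee_rot: [-0.09, 0.702, -0.701, -0.086]
wrist_force: [0.9, -0.1, -0.3]
gripper_width: 0.389
```

Run:
```python
from kin import *
R0,p0,s=now(); print(s['t'],p0+3*R0[:,2],s['wrist_force'].round(1),s['gripper_width']*88,R0.T@[0,0,-1])
```

```text
13.45 [594.99544364  51.00113736  87.24809311] [ 0.9 -0.1 -0.3] 34.25496160823334 [0.24603728 0.00569522 0.96924363]
```

carry_out([
  [[0.7,0,3,0,0,0],[1.5,0,6,0,0,0],[1.7,0,7,0,0,0],[1.7,0,7,0,0,0]],
])

```text
t: 13.85
tcp_pos: [594.5, 50.3, 82.2]
ee_rot: [-0.089, 0.702, -0.701, -0.086]
wrist_force: [0.2, 0.6, -1.7]
gripper_width: 0.391
```

carry_out([
  [[0.25,0,1,0,0,0],[0.4,0,1.5,0,0,0],[0.4,0,1.5,0,0,0]],
])

```text
t: 14.15
tcp_pos: [594.6, 50.3, 80.8]
ee_rot: [-0.089, 0.702, -0.701, -0.086]
wrist_force: [-0.2, -0.3, 0.2]
gripper_width: 0.389
```

carry_out([
  [[0.25,0,1,0,0,0],[0.4,0,1.5,0,0,0],[0.4,0,1.5,0,0,0]],
])

```text
t: 14.45
tcp_pos: [594.8, 50.3, 80.4]
ee_rot: [-0.09, 0.702, -0.701, -0.086]
wrist_force: [-2.4, 0.2, 7.2]
gripper_width: 0.387
```

carry_out([
  [[0.25,0,1,0,0,0],[0.25,0,1,0,0,0],[0.25,0,1,0,0,0]],
])

```text
t: 14.75
tcp_pos: [594.9, 50.3, 80.3]
ee_rot: [-0.09, 0.702, -0.701, -0.086]
wrist_force: [-5.6, -0.4, 15.5]
gripper_width: 0.392
```

Floor contact is at grasp height ≈44.5, which is consistent. I'll back off to a light press and release.

carry_out([
  [[-0.3,0,-1.5,0,0,0],[-0.3,0,-1.5,0,0,0],[-0.3,0,-1.5,0,0,0]],
])

```text
t: 15.05
tcp_pos: [595.0, 50.3, 80.4]
ee_rot: [-0.09, 0.702, -0.701, -0.086]
wrist_force: [-2.1, 0.1, 7.0]
gripper_width: 0.394
```

carry_out([
  [[0,0,0,0,0,0],[0,0,0,0,0,0],[0,0,0,0,0,0],[0,0,0,0,0,0],[0,0,0,0,0,0]],
], claw=0.48)

```text
t: 15.55
tcp_pos: [595.2, 50.3, 80.1]
ee_rot: [-0.09, 0.702, -0.701, -0.086]
wrist_force: [-1.2, -0.7, 5.4]
gripper_width: 0.477
```

carry_out([
  [[0,0,0,0,0,0],[0,0,0,0,0,0],[0,0,0,0,0,0],[0,0,0,0,0,0],[0,0,0,0,0,0],[0,0,0,0,0,0]],
], claw=0.8)

```text
t: 16.15
tcp_pos: [594.5, 50.2, 79.6]
ee_rot: [-0.089, 0.702, -0.701, -0.086]
wrist_force: [0.7, -0.6, -0.1]
gripper_width: 0.797
```

Run:
```python
from kin import *
R0,p0,s=now(); print(s['t'],p0,s['wrist_force'].round(1),s['gripper_width']*88,'up',R0.T@[0,0,100.]); cs=cam('scene')
x0,y0,w=305,165,80; k=600/w
im=cv2.resize(cs['pixels'][y0:y0+w,x0:x0+w,::-1],(600,600),interpolation=cv2.INTER_CUBIC)
cv2.imwrite('pics/rel.png',(255*(im/255.)**0.5).astype(np.uint8))
```

```text
16.15 [594.54909174  50.16339513  79.5685144 ] [ 0.7 -0.6 -0.1] 70.12457141931729 up [-24.58784004  -0.4447718  -96.92904776]
```

View pics/rel.png

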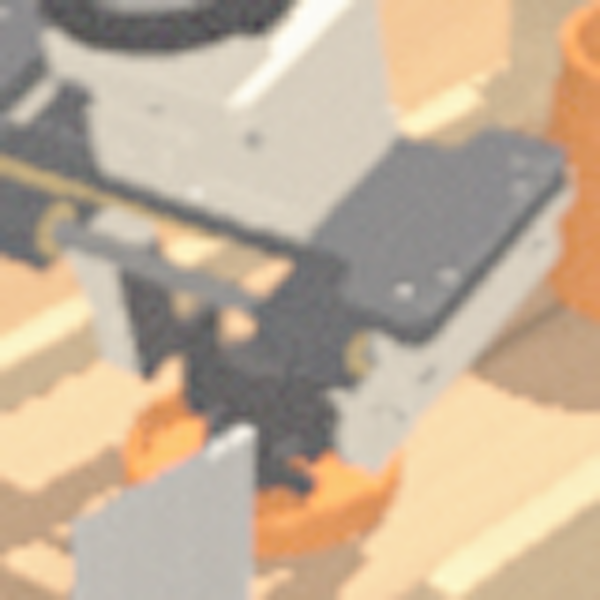

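The view shows the cap standing in the dish at crop px (260,420), with the fingers open on both sides. Retreating straight up.

carry_out([
  [[-2,0,-8,0,0,0],[-5,-0.1,-19,0,0,0],[-10,-0.2,-39,0,0,0],[-15,-0.3,-58,0,0,0],[-22,-0.4,-87,0,0,0],[-30,-0.5,-118,0,0,0],[-37,-0.7,-145,0,0,0],[-44,-0.8,-175,0,0,0],[-44,-0.8,-175,0,0,0],[-44,-0.8,-175,0,0,0]],
])

```text
t: 17.2
tcp_pos: [594.8, 49.9, 262.3]
ee_rot: [-0.091, 0.702, -0.701, -0.085]
wrist_force: [-0.8, -0.3, 0.2]
gripper_width: 0.799
```

carry_out([
  [[30,0,0,0,0,0],[60,0,0,0,0,0],[90,0,-10,0,0,0],[120,0,-20,0,0,0],[120,0,-20,0,0,0],[120,0,-20,0,0,0]],
])

```text
t: 17.8
tcp_pos: [594.2, -72.1, 249.4]
ee_rot: [0.089, -0.701, 0.702, 0.086]
wrist_force: [0.2, -0.0, -0.0]
gripper_width: 0.798
```

Run:
```python
from kin import *
R0,p0,s=now(); print(s['t'],p0,s['wrist_force'].round(1)); o=[]
for n,(x,y,w) in(('scene',(250,130,140)),('top',(190,120,180))):
    c=cam(n)
    if n=='top':
        hsv=cv2.cvtColor(c['pixels'],cv2.COLOR_RGB2HSV); m=cv2.inRange(hsv,(3,180,90),(15,255,255)); m[:160]=0;m[240:]=0;m[:,:270]=0
        u,a,_=cv2.fitEllipse(cv2.convexHull(max(cv2.findContours(m,0,1)[0],key=cv2.contourArea))); print('dish',onz(c,*u,45),a)
        k=cv2.inRange(c['pixels'],(0,0,0),(55,55,55)); k[:170]=0;k[225:]=0;k[:,:285]=0;k[:,335:]=0
        mm=cv2.moments(k,True); print('black',mm['m00'],onz(c,mm['m10']/mm['m00'],mm['m01']/mm['m00'],65))
    o.append(cv2.resize(c['pixels'][y:y+w,x:x+w,::-1],(400,400),interpolation=cv2.INTER_CUBIC))
cv2.imwrite('pics/fin.png',np.hstack(o))
```

```text
17.8 [594.20059703 -72.12609283 249.36138424] [ 0.2 -0.  -0. ]Traceback (most recent call last):
  File "<stdin>", line 7, in <module>
ValueError: max() iterable argument is empty
```

The arm hides the dish from the top camera, so I'll move it farther aside.

carry_out([
  [[40,0,-10,0,0,0],[80,0,-20,0,0,0],[120,0,-30,0,0,0],[160,0,-40,0,0,0],[200,0,-50,0,0,0],[200,0,-50,0,0,0],[200,0,-50,0,0,0]],
])

```text
t: 18.6
tcp_pos: [594.6, -277.5, 248.6]
ee_rot: [0.089, -0.701, 0.702, 0.087]
wrist_force: [-0.5, 0.5, 0.5]
gripper_width: 0.796
```

Run:
```python
from kin import *
R0,p0,s=now(); print(s['t'],p0,s['wrist_force'].round(1)); o=[]
for n,(x,y,w) in(('scene',(250,130,140)),('top',(190,120,180))):
    c=cam(n)
    o.append(cv2.resize(c['pixels'][y:y+w,x:x+w,::-1],(400,400),interpolation=cv2.INTER_CUBIC))
    if n=='top':
        hsv=cv2.cvtColor(c['pixels'],cv2.COLOR_RGB2HSV); m=cv2.inRange(hsv,(3,180,90),(15,255,255)); m[:160]=0;m[240:]=0;m[:,:270]=0
        cc=cv2.findContours(m,0,1)[0]
        if cc:
            u,a,_=cv2.fitEllipse(cv2.convexHull(max(cc,key=cv2.contourArea))); print('dish',onz(c,*u,45),a)
        k=cv2.inRange(c['pixels'],(0,0,0),(55,55,55)); k[:170]=0;k[225:]=0;k[:,:285]=0;k[:,335:]=0
        mm=cv2.moments(k,True); print('black',mm['m00'],mm['m00'] and onz(c,mm['m10']/mm['m00'],mm['m01']/mm['m00'],65))
cv2.imwrite('pics/fin.png',np.hstack(o))
```

```text
18.6 [ 594.57320891 -277.54216135  248.55433418] [-0.5  0.5  0.5]
dish [593.84437301  54.47251522  45.        ] (39.05593490600586, 39.91678237915039)
black 158.0 [590.33569671  53.34615364  65.        ]
```

View pics/fin.png

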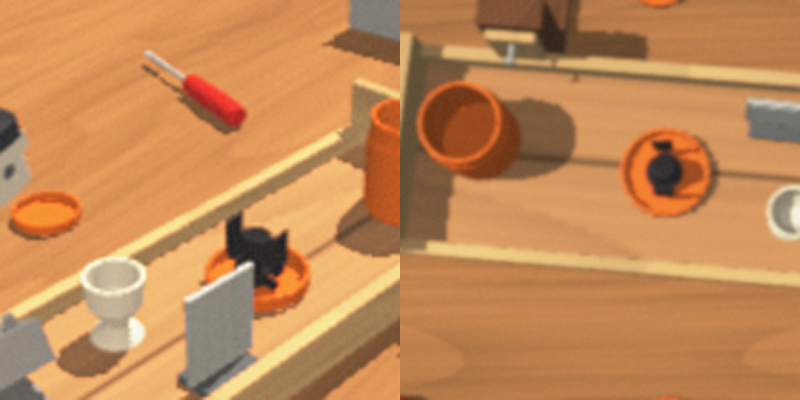

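The cap stands upright at about the dish's centre (top crop (664,170)). The dish hasn't moved and the bystanders in view still stand. Handing in.

```bash
python3 -c "
from plant import *
print(job_done())"
```

```text
the job is handed in; nothing more can be done
None
```

The black fuse cap is out of the holder and standing upright in the upturned orange jar cap. The gripper has let go and moved clear, and the job was handed in at about 18.7 s (no verdict is reported). I squeezed the tabs to a 35 mm reading, turned the cap 65° clockwise, drew it straight out along the axis, and lowered it until it touched the dish floor before releasing.

**Last checks:**
- **Cap:** it measures about 4 mm from the dish centre and looks upright. I judged that by eye and did not measure its tilt.
- **Jar cap:** its centre is at (593.8, 54.5), the same as at the start to within 0.1 mm.
- **Bystanders:** the egg cup, mirror and jar look undisturbed in the last views. The lantern was outside those last crops. The arm passed to within about 70 mm of it in plan, at roughly twice its height, and the wrist force stayed near zero there.

**What disagreed on the way:**
- **Reach:** gripping straight along the socket axis was beyond the arm's joint range. I tilted the tool about 14° about the squeeze axis instead.
- **Socket centre:** my estimate was about 3 mm off, seen as a side force of about 11 N while turning. I eased the arm over until it dropped to about 2 N.
- **Cap in the grip:** it sat about 4 mm to the side and 2 to 4 mm higher than assumed, so I corrected for this when placing it.

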